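Close the board frame on a circuit board

TASK

Close the assembly frame on its circuit board: with closed fingertips press down the release pad in the middle of the sliding crossbar to free its brake and, keeping the pad down, push the crossbar along its rods until it is fully home against the two stop collars, so that the board's free edge sits in the crossbar's groove. Then let the pad spring back up and move clear. Press and push with a light hand, never force the crossbar along with its brake on, never grip or lift anything, and leave the board lying where it is and the other things on the bench undisturbed.

Things in the scene. Friction and masses are not known exactly. Their poses are not given: they have to be found in the camera images.
- frame: aluminium board assembly frame fixed to the bench, 240 mm (its x) by 350 (its y), 60 high: two end bars joined by two 12 mm steel guide rods along its y at x = -100 and +100 mm, 40 mm up, and a flat steel brake strip between them. Origin: centre of its footprint on the bench, z up. The crossbar is pushed along +y, to the end bar (inner face y = +155 mm) whose groove holds the board's far edge.
- crossbar (a joint): position (m) of the sliding crossbar along the frame's +y: starts at 0 to 0.075, 0.140 is home on the stop collars. A 30 mm wide aluminium bar over both rods, top 60 mm up, black bearing blocks at its ends (234 mm overall), black brake housing 74 by 60 mm in its middle, groove for the board along its +y side; 0.3 to 0.6 kg. Slides with about 2 N when freed; the brake holds about 12 N.
- pad (a joint): how far (m) the release pad is pressed down: 0 up with the brake on, the brake is free from about 0.001, 0.005 at the bottom. A spring pushes it up with about 12 N at the top and 15 N at the bottom.
- pad_top (a point): centre of the top face of the release pad, a grey ribbed plate 60 mm (frame's x) by 50 (frame's y) in the crossbar's middle, 66 mm above the bench when up; moves with the crossbar. Its two edges across the travel are upturned lips 4 mm thick, 8 high, 42 mm apart: fingertips go between and may push on a lip; other sides open. Frame's y: -108 to -33 mm at the start, +32 when home.
- collar_a (a point): centre of the face, towards the crossbar, of the stop collar on the rod at the frame's x = -100 mm: a dark steel ring 24 mm in diameter with a thumbscrew (top 68 mm above the bench). When the crossbar is home its bearing block meets this face.
- collar_b (a point): the same point of the stop collar on the other rod, at the frame's x = +100 mm.
- board: the green circuit board, 130 mm (its x, along the frame's x) by 90 mm (its y) by 2 mm, 50 to 100 g, with components up to 11 mm high; loose, level, 50 mm above the bench, its far edge in the end bar's groove, two support pins under it; its free edge is at the frame's y = +63 mm. Origin: centre of its underside.
- spool: reel of solder wire standing beside the frame, 48 mm in diameter, 38 mm high; origin at the centre of its underside; bystander
- jar: small amber flux jar with black lid standing beside the frame, 38 mm in diameter, 40 mm high; origin at the centre of its underside; bystander
- pen: orange and red marker pen lying beside the frame, 115 mm long (its y), 17 mm thick; origin under its middle; bystander
- driver: screwdriver lying on the right of the bench, 170 mm long; bystander
- cutters: side cutters lying on the left of the bench, 115 mm long; bystander
- cup: red cup standing on the left, 72 mm in diameter, 90 mm high; origin at the centre of its underside; bystander
- tray: grey divided tray of small parts on the right, 100 by 140 by 28 mm; origin at the centre of its underside; bystander
- meter: black hand-held multimeter lying on the right, 160 by 78 by 40 mm; origin at the centre of its underside; bystander
Mind the look-alikes: they are no part of the job. Of the things that look like the board, the middle-sized one is meant.

How it is judged:
By the outcome, as a careful person would: the job done as asked, in the order asked, and still so for the second after the job is handed in, with the robot touching nothing.
It also fails if it takes over 38 s, if anything falls off the work surface, if the arm or the gripper's body presses on something with over 40 N, if the wrist force passes 120 N, or if a joint passes its speed limit or range.

ROBOT

A 6-joint arm with a two-finger parallel gripper is mounted at the origin on the work surface. World frame = base frame: x ahead of the robot, y to its left, z up, the work surface at z = 0. Lengths are in m, angles in rad, forces in N, time in s.
With the tool pointing down it reaches from about 0.25 to 0.775 m from the base axis. Payload 4 kg.
Tool frame: the origin (TCP) lies midway between the tips of the shut fingers; the grasp point (between the pads) lies 19 mm behind it; y points along the fingers, x is the direction in which the jaws open and shut, and the axes are right-handed (so a half turn about y gives the same grasp; the last joint's range is limited). The gripper opens to 94 mm and grips with 3 to 60 N. Pads are 16 mm wide; open, the fingers measure 119 mm over their backs; the gripper's body (75 mm by 177 mm) begins 78 mm behind the grasp point.
Start: joints at [1.211, 0.087, 1.371, -0, 1.684, -0.103], TCP at [0.14, 0.532, 0.206] pointing down, gripper open.
Joint ranges: [-3.1, 3.1], [-0.76, 2.03], [0.27, 2.55], [-1.08, 4.22], [0.17, 2.65], [-2.57, 2.57]. Speed limits (rad/s): [2.79, 2.79, 3.14, 3.14, 3.14, 3.14].

INTERFACE

Orientations are given as [roll, pitch, yaw] about the fixed x, y, z axes, in that order (R = Rz(yaw) Ry(pitch) Rx(roll)).
In Python, from bench import robot, snapshot, camera_info, ticket gives the robot as it stands.
- The arm moves only by the shell command python3 -m creep 'ROWS'. ROWS is JSON, a list of rows, each an object with "slide": the shift along the tool's x, y, z in mm, a list of three; "roll": the turn about the tool's y in degrees; "grip": the closure, from 0 (fully open) to 1 (shut). In form: [{"slide": [x, y, z], "roll": roll, "grip": grip}, ...]. A call has 1 to 20 rows; each row is the pose to reach, as a shift and turn from the pose commanded when the call began, along the tool's axes at that moment; what a row does not reach only later rows make up. A row lasts 1/12 s, in which the tool goes at most 41.7 mm and 7.16 degrees, less where a joint would pass 70% of its speed; a pose out of reach is approached as far as the arm can. A call with a gripper value outside its range is refused whole. The fingers move at their own pace and stop on an object; the grip force is fixed at half the most. Time passes only in rows, so rows that repeat a pose let the fingers close. It gives the time, the measured TCP pose, the force and the opening at its end, in the units of the state.
- robot.get_obs(): the state, without advancing time (a new reading comes with each control period).
- snapshot(name): name is "side" or "top"; returns the picture (480x640x3 uint8, red, green, blue); there is no depth.
- camera_info(name): a dict with "fx", "fy", "cx", "cy" (pixels), "cam_to_world" (4x4, takes a point from camera to world coordinates). Camera axes: x right, y down, z forward; pixel columns grow to the right and rows downward; lengths in m; the calibration is good to about 2 mm. A picture is of the moment at which its call begins. camera_info takes no time and is no camera call.
- ticket.close_job(): hands the job in, once; it reports no verdict.
The state is a dict: "time": time; "joint_positions": joint angles; "qvel": joint speeds; "joint_torque": joint torques, N m; "tool_pos": TCP position; "ee_rot": TCP orientation; "wrist_force": force on the tool from outside, world axes, zero at the start; "wrist_torque": the same for the moment, N m; "width": finger opening in m.
Only numpy, scipy, OpenCV 4.12 (cv2) and the standard library are available. Lean on these libraries where they do the work, as an engineer would, in place of code of your own. Each camera call takes 0.05 s, during which the arm holds its last target.

## Working session

There is one attempt and no reset: what is moved stays moved. The work goes in short steps, Python scripts to look and compute and a shell command to move; the robot and the scene stay as the last step left them, time stands still between calls to the robot, and variables do not carry over. Pictures are saved under pics/ and viewed, and the job is handed in when it is done.

```bash
ls; mkdir -p pics; python3 - <<'E'
from bench import robot, snapshot, camera_info
import cv2
for n in("side","top"):
    cv2.imwrite(f"pics/{n}0.png",snapshot(n)[:,:,::-1]); c=camera_info(n); print(n,c)
o=robot.get_obs(); print(o)
E
```

```text
pics
side {'fx': 549.7525951932078, 'fy': 549.7525951932078, 'cx': 320.2905889540429, 'cy': 237.96878540687138, 'cam_to_world': array([[ 0.99832657, -0.02265424,  0.05320577,  0.42500253],
       [-0.05717706, -0.52434859,  0.84958186, -1.03275466],
       [ 0.00865174, -0.85120229, -0.52476643,  0.72409551],
       [ 0.        ,  0.        ,  0.        ,  1.        ]])}
top {'fx': 437.1820519409919, 'fy': 437.1820519409919, 'cx': 324.5615562896814, 'cy': 238.97301573388, 'cam_to_world': array([[-0.01180835, -0.99731491,  0.07227404,  0.40422611],
       [-0.99992888,  0.01165635, -0.00252456,  0.01154213],
       [ 0.00167533, -0.07229871, -0.99738162,  1.09396524],
       [ 0.        ,  0.        ,  0.        ,  1.        ]])}
{'time': 0.1, 'joint_positions': array([ 1.21092263e+00,  8.78770073e-02,  1.37206556e+00, -2.41421492e-05,
        1.68360382e+00, -1.03094235e-01]), 'qvel': array([ 0.00190489, -0.00203303, -0.00322088, -0.0004224 , -0.00035598,
       -0.00096968]), 'joint_torque': array([ 2.28993333e-03, -3.41252625e+01, -3.03300977e+01,  7.19894283e-02,
        3.04994301e-02, -9.61536557e-05]), 'tool_pos': array([0.13951973, 0.53150834, 0.20444252]), 'ee_rot': array([-1.57061913,  0.00194583,  1.31401434]), 'wrist_force': array([ 0.189154  , -0.14647232, -0.02466028]), 'wrist_torque': array([ 0.02390063, -0.04340113, -0.00494081]), 'width': 0.09421106600841193}
```

View pics/top0.png

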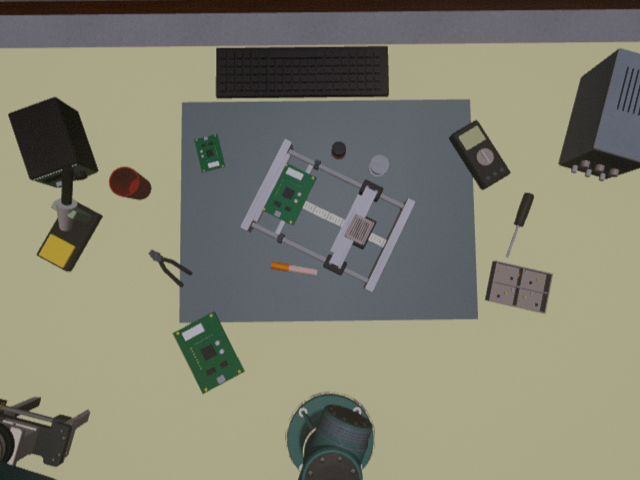

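View pics/side0.png

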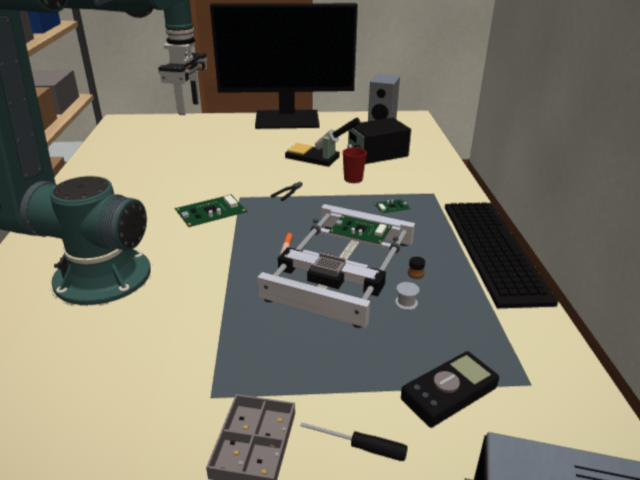

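The top view shows three boards: small (209,153), middle-sized in the frame (290,193), and large (209,352). The one in the frame is meant. The crossbar pad is near (360,230), and travel is towards the image's upper left. I'll enlarge crops of both views next.

```bash
python3 - <<'E'
import cv2
a=cv2.imread("pics/top0.png")[130:300,230:425]; cv2.imwrite("pics/topc.png",cv2.resize(a,None,fx=4,fy=4,interpolation=cv2.INTER_CUBIC)[:600*4])
a=cv2.imread("pics/side0.png")[195:330,250:425]; cv2.imwrite("pics/sidec.png",cv2.resize(a,None,fx=4,fy=4,interpolation=cv2.INTER_CUBIC))
E
```

```text
(no output)
```

View pics/topc.png

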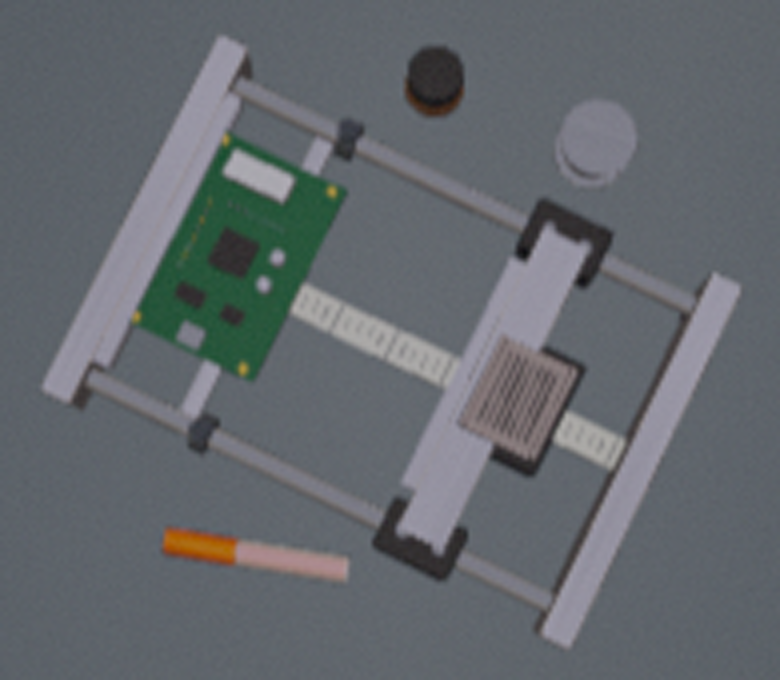

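View pics/sidec.png

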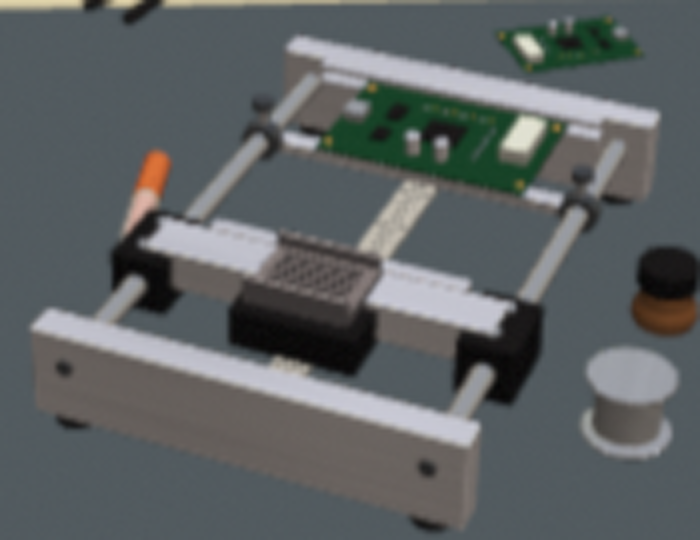

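```bash
cat > h.py <<'E'
import numpy as np
from bench import camera_info
from scipy.optimize import least_squares
C={n:camera_info(n) for n in("side","top")}
def proj(n,P):
    c=C[n];T=np.linalg.inv(c["cam_to_world"]);p=np.atleast_2d(P)@T[:3,:3].T+T[:3,3]
    return np.c_[c["fx"]*p[:,0]/p[:,2]+c["cx"],c["fy"]*p[:,1]/p[:,2]+c["cy"]]
def w(f,P):
    P=np.atleast_2d(np.asarray(P,float));c,s=np.cos(f[2]),np.sin(f[2])
    return P@np.array([[c,s,0],[-s,c,0],[0,0,1]])+[f[0],f[1],0]
def ray(n,uv,z):
    c=C[n];d=c["cam_to_world"][:3,:3]@[(uv[0]-c["cx"])/c["fx"],(uv[1]-c["cy"])/c["fy"],1];o=c["cam_to_world"][:3,3]
    return o+d*(z-o[2])/d[2]
def inf(f,p):
    c,s=np.cos(f[2]),np.sin(f[2]);d=np.asarray(p)[:2]-f[:2];return np.array([c*d[0]+s*d[1],-s*d[0]+c*d[1]])
E
python3 - <<'E'
from h import *
import cv2
t=[((222,37),(120,175)),((42,388),(-120,175)),((740,287),(120,-175)),((572,648),(-120,-175))]
s=[((32,325),(-120,-175)),((475,440),(120,-175)),((292,38),(-120,175)),((658,112),(120,175))]
P=lambda L:np.array([[a[1][0]/1e3,a[1][1]/1e3,.06] for a in L])
ut=np.array([a[0] for a in t])/4+[230,130]-.375; us=np.array([a[0] for a in s])/4+[250,195]-.375
def r(f,which="ts"):
    e=[]
    if "t" in which:e.append(proj("top",w(f,P(t))+[0,0,f[3]])-ut)
    if "s" in which:e.append(proj("side",w(f,P(s))+[0,0,f[3]])-us)
    return np.concatenate(e).ravel()
for q in("ts","t","s"):
    o=least_squares(r,[.45,0.02,-.4,0],args=(q,));print(q,o.x,np.round(o.fun,1))
f=least_squares(r,[.45,0.02,-.4,0]).x[:3]; np.save("f.npy",f)
for nm,uv in(("pad",[(505,335),(458,425),(577,360),(533,460)]),):
    for u in uv:print(nm,inf(f,ray("top",np.array(u)/4+[230-.375,130-.375],.07)))
for u in[(280,235),(382,262),(245,278),(365,305)]:print("side",inf(f,ray("side",np.array(u)/4+[250-.375,195-.375],.074)))
a=cv2.imread("pics/top0.png")[200:260,325:400]; cv2.imwrite("pics/tp.png",cv2.resize(a,None,fx=10,fy=10,interpolation=cv2.INTER_CUBIC))
a=cv2.imread("pics/side0.png")[245:295,300:360]; cv2.imwrite("pics/sp.png",cv2.resize(a,None,fx=10,fy=10,interpolation=cv2.INTER_CUBIC))
E
```

```text
ts [ 5.38905790e-01  5.97441445e-04 -4.60797725e-01  1.17424783e-04] [-1.2 -0.8 -0.7  0.7  1.  -0.8  0.1  0.1 -0.4  0.5 -0.9  1.2  0.5 -0.8
  0.4 -0.2]
t [ 5.39585492e-01  2.67348909e-05 -4.66265678e-01 -9.44158787e-03] [-0.2 -0.1  0.3  0.3  0.5 -0.  -0.6 -0.2]
s [ 0.53980583  0.00711004 -0.45517949 -0.00361561] [ 0.5  0.4 -0.4  0.5  0.2 -0.6 -0.3 -0.4]
pad [ 0.02871581 -0.05966883]
pad [-0.03135216 -0.05765352]
pad [ 0.03374424 -0.1042472 ]
pad [-0.03083223 -0.10616989]
side [-0.02795462 -0.0629761 ]
side [ 0.03165594 -0.06506232]
side [-0.0285579  -0.10805485]
side [ 0.03778925 -0.10555444]
```

View pics/tp.png

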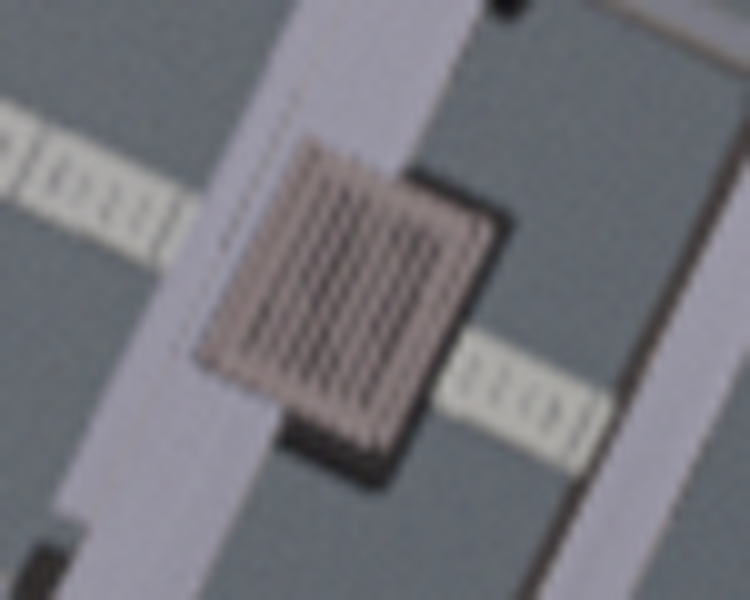

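View pics/sp.png

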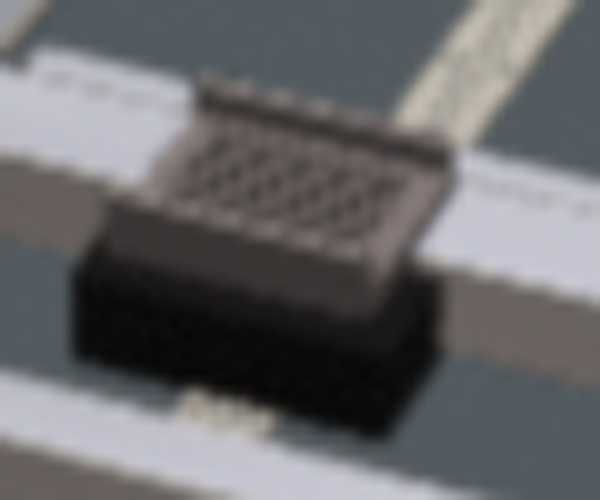

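The enlarged top crop shows pad lip corners at full-image (355.8,213.8), (344.8,235.8), (374.7,221.5), (363,245.2). The side crop shows lip tops at (320.3,252.8), (345.2,260.5), (311,265), (337.5,272.2). I'll triangulate from these.

```bash
python3 - <<'E'
from h import *
f=np.load("f.npy")
tp=np.array([(308,138),(198,358),(497,215),(380,452)])/10+[325-.45,200-.45]
sp=np.array([(452,155),(203,78),(375,272),(110,200)])/10+[300-.45,245-.45]
tri=[]
for a,b in zip(tp,sp):
    o=least_squares(lambda X:np.r_[(proj("top",X)-a)[0],(proj("side",X)-b)[0]],[.5,0,.07]);tri.append(o.x);print(o.x,inf(f,o.x),np.round(o.fun,1))
tri=np.array(tri);m=tri.mean(0);print("mean",m,inf(f,m))
# direct fit: pad center, yaw with known size
M=np.array([(30,25),(-30,25),(30,-25),(-30,-25)])/1e3
def r(q,wh):
    X=w(q[:3],np.c_[M,np.full(4,.074)]);e=[]
    if 't' in wh:e.append(proj("top",X)-tp)
    if 's' in wh:e.append(proj("side",X)-sp)
    return np.concatenate(e).ravel()
for k in("ts","t","s"):
    o=least_squares(r,[.5,-.1,-.46],args=(k,));print(k,o.x,inf(f,o.x),np.abs(o.fun).max())
print(np.degrees(f[2]))
E
```

```text
[ 0.53832969 -0.0644363   0.06925985] [ 0.02840207 -0.05850677] [ 0. -0. -0.  0.]
[ 0.48646385 -0.03751902  0.07277225] [-0.03002317 -0.05745982] [-0.  -0.1 -0.1  0. ]
[ 0.51868994 -0.10851772  0.0705223 ] [ 0.03041215 -0.10672347] [-0.   0.3  0.2 -0. ]
[ 0.46430924 -0.07997897  0.0705124 ] [-0.03098666 -0.10534245] [-0.  -0.2 -0.2  0. ]
mean [ 0.50194818 -0.072613    0.0707667 ] [-0.0005489  -0.08200813]
ts [ 0.50172275 -0.07373947 -0.46784389] [-0.00024992 -0.08311734] 1.7274428420242884
t [ 0.50156505 -0.07232904 -0.46410379] [-0.00101834 -0.08192415] 0.8156491005002238
s [ 0.50164714 -0.07731128 -0.47272015] [ 0.00127061 -0.08635023] 0.9002093793479276
-26.401764869338628
```

```bash
cat >> h.py <<'E'
from scipy.spatial.transform import Rotation as Ro
def delta(o,target):
    return 1e3*Ro.from_euler("xyz",o["ee_rot"]).as_matrix().T@(np.asarray(target)-o["tool_pos"])
E
python3 - <<'E'
from h import *
from bench import robot
o=robot.get_obs();print(delta(o,[.502,-.074,.13]),np.degrees(o["ee_rot"]),"want yaw 63.4")
E
```

```text
[-493.45041805   75.31345172 -504.38928903] [-89.98984745   0.11148764  75.28747583] want yaw 63.4
```

```bash
python3 -m creep '[{"slide":[-240,10,-250],"roll":6,"grip":1},{"slide":[-240,10,-250],"roll":12,"grip":1},{"slide":[-240,10,-250],"roll":12,"grip":1},{"slide":[-240,10,-250],"roll":12,"grip":1},{"slide":[-240,10,-250],"roll":12,"grip":1},{"slide":[-240,10,-250],"roll":12,"grip":1},{"slide":[-240,10,-250],"roll":12,"grip":1},{"slide":[-493,40,-504],"roll":12,"grip":1},{"slide":[-493,40,-504],"roll":12,"grip":1},{"slide":[-493,40,-504],"roll":12,"grip":1},{"slide":[-493,40,-504],"roll":12,"grip":1},{"slide":[-493,40,-504],"roll":12,"grip":1},{"slide":[-493,40,-504],"roll":12,"grip":1},{"slide":[-493,40,-504],"roll":12,"grip":1},{"slide":[-493,75,-504],"roll":12,"grip":1},{"slide":[-493,75,-504],"roll":12,"grip":1},{"slide":[-493,75,-504],"roll":12,"grip":1},{"slide":[-493,75,-504],"roll":12,"grip":1},{"slide":[-493,75,-504],"roll":12,"grip":1},{"slide":[-493,75,-504],"roll":12,"grip":1}]'
python3 - <<'E'
from h import *
from bench import robot,snapshot
import cv2
o=robot.get_obs();print(delta(o,[.502,-.074,.13]),np.degrees(o["ee_rot"]),o["width"],o["wrist_force"])
a=snapshot("side");cv2.imwrite("pics/side1.png",a[:,:,::-1])
a=a[200:300,270:400];cv2.imwrite("pics/s1.png",cv2.resize(a[:,:,::-1],None,fx=6,fy=6,interpolation=cv2.INTER_CUBIC))
E
```

```text
time: 1.77
tool_pos: [0.5014, -0.0725, 0.1299]
ee_rot: [-1.569, -0.0, 1.104]
wrist_force: [0.6, 1.0, 0.3]
width: 0.0005
[-1.07558483 -0.08201947 -1.20218103] [-8.98780254e+01 -2.15277773e-02  6.32434495e+01] 0.0004856426876843473 [0.59718659 0.98541308 0.3192783 ]
```

View pics/s1.png

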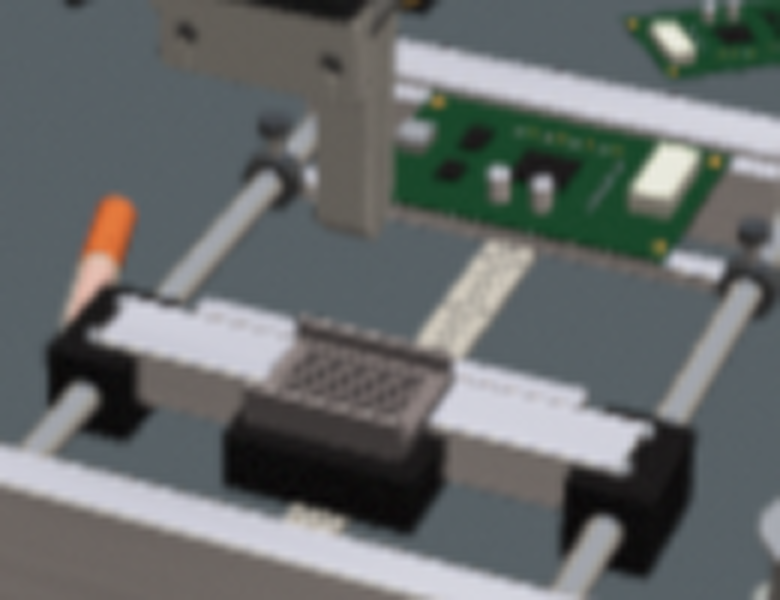

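The closed fingertips hang above the pad, with near-face bottom corners at crop (312,225) and (378,237), full image about (322,237) and (333,239). I'll check that against the predicted tip corners.

```bash
python3 - <<'E'
from h import *
from bench import robot
o=robot.get_obs();R=Ro.from_euler("xyz",o["ee_rot"]).as_matrix()
for d in[(0,0,0),(-.0125,0,.008),(-.0125,0,-.008),(.0125,0,-.008),(.0125,0,.008)]:
    print(d,(proj("side",o["tool_pos"]+R@d)-[270,200])*6+2.5)
f=np.load("f.npy")
print("pad66", (proj("side",[.502,-.0735,.066])-[270,200])*6+2.5, o["tool_pos"])
E
```

```text
(0, 0, 0) [[352.07948856 229.0631268 ]]
(-0.0125, 0, 0.008) [[316.28952027 241.56552992]]
(-0.0125, 0, -0.008) [[359.61799463 251.78525657]]
(0.0125, 0, -0.008) [[387.4222862  216.71693247]]
(0.0125, 0, 0.008) [[344.7050706  206.83558189]]
pad66 [[350.49604319 387.37422684]] [ 0.50161408 -0.07194484  0.13069239]
```

```bash
python3 -m creep '[{"slide":[-1,25,-1],"roll":0,"grip":1},{"slide":[-1,49,-1],"roll":0,"grip":1},{"slide":[-1,49,-1],"roll":0,"grip":1},{"slide":[-1,49,-1],"roll":0,"grip":1}]'
python3 - <<'E'
from h import *
from bench import robot,snapshot
import cv2
o=robot.get_obs();print(delta(o,[.502,-.074,.08]),o["wrist_force"])
R=Ro.from_euler("xyz",o["ee_rot"]).as_matrix()
a=snapshot("side")
a=a[225:300,290:380];cv2.imwrite("pics/s2.png",cv2.resize(a[:,:,::-1],None,fx=8,fy=8,interpolation=cv2.INTER_CUBIC))
for d in[(0,0,0),(-.0125,0,.008),(-.0125,0,-.008),(.0125,0,-.008),(.0125,0,.008)]:
    print(d,(proj("side",o["tool_pos"]+R@d)-[290,225])*8+3.5)
E
```

```text
time: 2.15
tool_pos: [0.5013, -0.0726, 0.0814]
ee_rot: [-1.569, 0.0, 1.107]
wrist_force: [0.8, 0.1, 0.1]
width: 0.0007
[-0.97141226  1.36868629 -1.24114152] [0.80792913 0.14034641 0.0589197 ]
(0, 0, 0) [[305.6368865  266.47760156]]
(-0.0125, 0, 0.008) [[258.99214548 283.75486097]]
(-0.0125, 0, -0.008) [[315.50673848 297.85392715]]
(0.0125, 0, -0.008) [[351.70946715 249.41227094]]
(0.0125, 0, 0.008) [[295.97714256 235.76921082]]
```

View pics/s2.png

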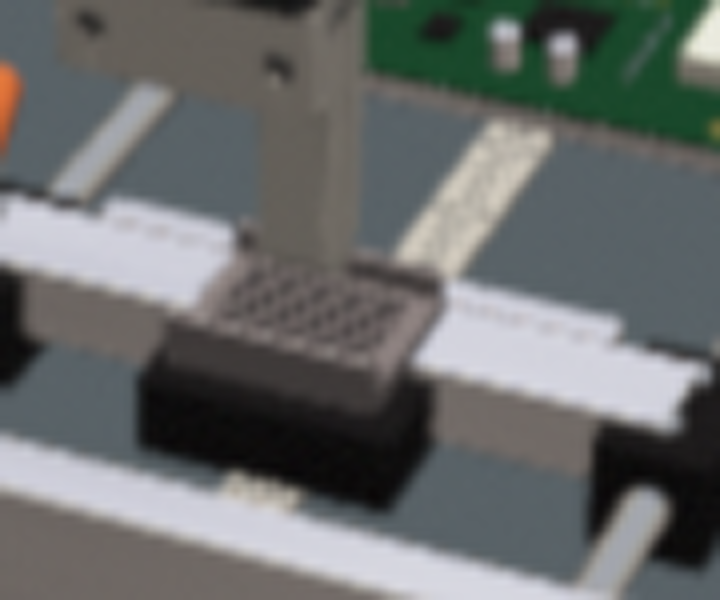

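```bash
python3 - <<'E'
from h import *
from bench import robot,snapshot
import cv2
o=robot.get_obs()
R=Ro.from_euler("xyz",o["ee_rot"]).as_matrix()
for n,(r,c,h,wd) in {"side":(235,305,40,50),"top":(190,320,70,80)}.items():
    a=snapshot(n)[:,:,::-1].copy();k=12 if n=="side" else 8
    a=cv2.resize(a[r:r+h,c:c+wd],None,fx=k,fy=k,interpolation=cv2.INTER_CUBIC)
    a=cv2.convertScaleAbs(a,alpha=1.6)
    for z in(0,):
      p=[(proj(n,o["tool_pos"]+R@np.array(d))[0]-[c,r])*k+k/2-.5 for d in[(-.0125,z,.008),(-.0125,z,-.008),(.0125,z,-.008),(.0125,z,.008)]]
      cv2.polylines(a,[np.int32(p)],True,(0,0,255),1)
    cv2.imwrite(f"pics/z_{n}.png",a)
E
```

```text
(no output)
```

View pics/z_side.png

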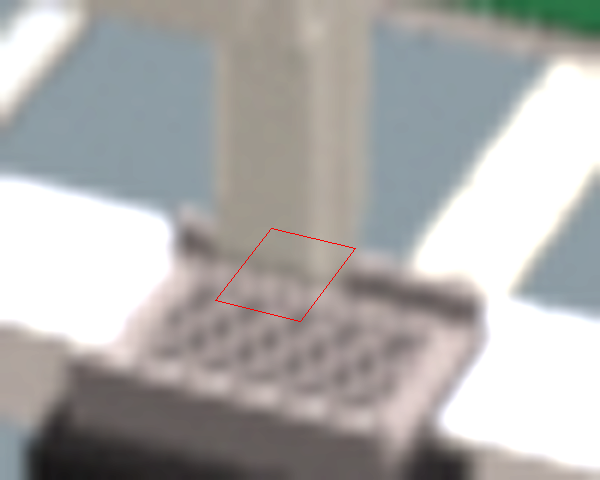

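View pics/z_top.png

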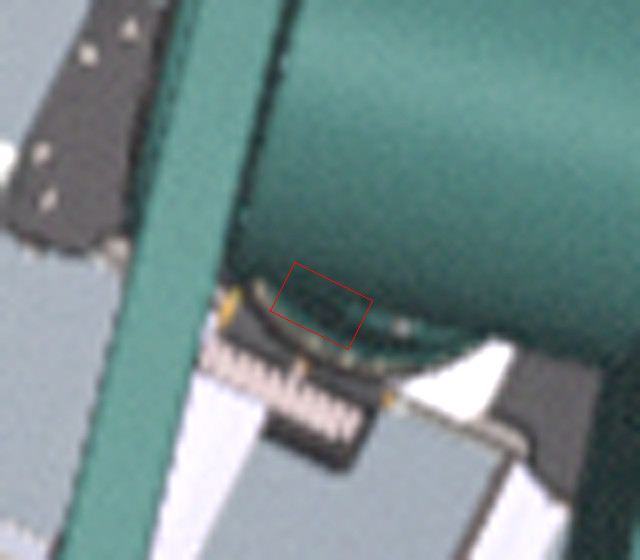

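The side crop puts the tip's bottom edge about 3 px above the prediction. That could be a height error or a y bias, and I can't tell which from this view. I'll shift 3 mm back and descend gently, watching force and height at contact.

```bash
python3 -m creep '[{"slide":[-3,2,0],"roll":0,"grip":1},{"slide":[-3,4,0],"roll":0,"grip":1},{"slide":[-3,5,0],"roll":0,"grip":1},{"slide":[-3,6,0],"roll":0,"grip":1},{"slide":[-3,7,0],"roll":0,"grip":1},{"slide":[-3,8,0],"roll":0,"grip":1},{"slide":[-3,8,0],"roll":0,"grip":1}]'
```

```text
time: 2.88
tool_pos: [0.5009, -0.0769, 0.0731]
ee_rot: [-1.57, 0.0, 1.104]
wrist_force: [0.1, 0.9, 0.2]
width: 0.0005
```

```bash
python3 -m creep '[{"slide":[0,1,0],"roll":0,"grip":1},{"slide":[0,2,0],"roll":0,"grip":1},{"slide":[0,3,0],"roll":0,"grip":1},{"slide":[0,4,0],"roll":0,"grip":1},{"slide":[0,4,0],"roll":0,"grip":1}]'
```

```text
time: 3.3
tool_pos: [0.5009, -0.0768, 0.0691]
ee_rot: [-1.57, 0.0, 1.105]
wrist_force: [-0.6, -0.1, -0.4]
width: 0.0
```

```bash
python3 -m creep '[{"slide":[0,1,0],"roll":0,"grip":1},{"slide":[0,2,0],"roll":0,"grip":1},{"slide":[0,3,0],"roll":0,"grip":1},{"slide":[0,3,0],"roll":0,"grip":1}]'
python3 - <<'E'
from bench import snapshot
import cv2
a=snapshot("side")[235:275,305:355,::-1]
cv2.imwrite("pics/z3.png",cv2.convertScaleAbs(cv2.resize(a,None,fx=12,fy=12,interpolation=cv2.INTER_CUBIC),alpha=1.6))
E
```

```text
time: 3.63
tool_pos: [0.5011, -0.0769, 0.0665]
ee_rot: [-1.571, -0.0, 1.105]
wrist_force: [-0.4, 0.2, 0.5]
width: 0.0004
```

View pics/z3.png

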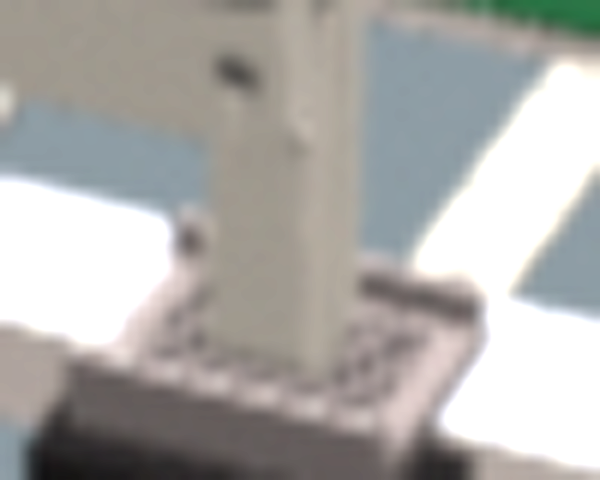

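The fingertip's near edge shows at crop (210,335)–(325,370), between the two lips, and there is no contact yet. I'll go down in 1 mm steps.

```bash
python3 -m creep '[{"slide":[0,1,0],"roll":0,"grip":1},{"slide":[0,1,0],"roll":0,"grip":1}]'; python3 -m creep '[{"slide":[0,1,0],"roll":0,"grip":1},{"slide":[0,1,0],"roll":0,"grip":1}]'
```

```text
time: 3.85
tool_pos: [0.5012, -0.0769, 0.0663]
ee_rot: [-1.571, -0.0, 1.105]
wrist_force: [-1.3, -0.4, 4.6]
width: 0.0003
time: 4.02
tool_pos: [0.5013, -0.077, 0.0663]
ee_rot: [-1.572, -0.0, 1.105]
wrist_force: [-3.3, 0.2, 9.0]
width: 0.0003
```

Contact came at TCP z = 0.0663, which matches the pad top (66 mm). I'll press on.

```bash
python3 -m creep '[{"slide":[0,1,0],"roll":0,"grip":1},{"slide":[0,1,0],"roll":0,"grip":1}]'; python3 -m creep '[{"slide":[0,1,0],"roll":0,"grip":1},{"slide":[0,2,0],"roll":0,"grip":1},{"slide":[0,2,0],"roll":0,"grip":1}]'
```

```text
time: 4.18
tool_pos: [0.5013, -0.077, 0.0658]
ee_rot: [-1.572, -0.0, 1.105]
wrist_force: [-4.3, 0.7, 12.4]
width: 0.0007
time: 4.43
tool_pos: [0.5013, -0.077, 0.0641]
ee_rot: [-1.572, -0.0, 1.105]
wrist_force: [-5.8, 0.6, 13.0]
width: 0.0004
```

```bash
python3 -m creep '[{"slide":[0,1,1],"roll":0,"grip":1},{"slide":[0,1,1],"roll":0,"grip":1}]'; python3 -m creep '[{"slide":[1,0,0],"roll":0,"grip":1},{"slide":[2,0,0],"roll":0,"grip":1},{"slide":[3,0,0],"roll":0,"grip":1},{"slide":[4,0,0],"roll":0,"grip":1},{"slide":[5,0,0],"roll":0,"grip":1},{"slide":[6,0,0],"roll":0,"grip":1},{"slide":[6,0,0],"roll":0,"grip":1}]'
python3 - <<'E'
from bench import snapshot
import cv2
a=snapshot("side")[205:305,265:395,::-1]
cv2.imwrite("pics/z4.png",cv2.resize(a,None,fx=6,fy=6,interpolation=cv2.INTER_CUBIC))
E
```

```text
time: 4.6
tool_pos: [0.5013, -0.077, 0.0636]
ee_rot: [-1.575, -0.0, 1.105]
wrist_force: [-4.2, -0.4, 13.6]
width: 0.0003
time: 5.18
tool_pos: [0.5041, -0.0714, 0.0638]
ee_rot: [-1.575, -0.001, 1.105]
wrist_force: [-4.1, 2.0, 12.6]
width: 0.0004
```

View pics/z4.png

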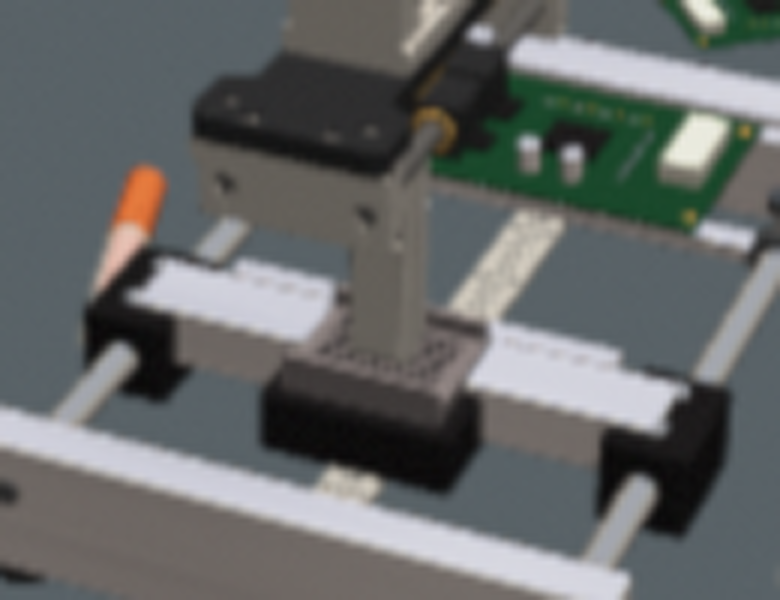

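The crossbar moved with the fingers: the left block's corner is about 1.6 px up, at full image (280,257). The pad is down about 2.5 mm. I'll keep pushing.

```bash
python3 -m creep '[{"slide":[2,0.5,0],"roll":0,"grip":1},{"slide":[5,0.5,0],"roll":0,"grip":1},{"slide":[8,0.5,0],"roll":0,"grip":1},{"slide":[11,0.5,0],"roll":0,"grip":1},{"slide":[14,0.5,0],"roll":0,"grip":1},{"slide":[17,0.5,0],"roll":0,"grip":1},{"slide":[20,0.5,0],"roll":0,"grip":1},{"slide":[23,0.5,0],"roll":0,"grip":1},{"slide":[25,0.5,0],"roll":0,"grip":1}]'
```

```text
time: 5.98
tool_pos: [0.5154, -0.0489, 0.0634]
ee_rot: [-1.575, -0.001, 1.105]
wrist_force: [-4.5, -0.1, 13.5]
width: 0.0006
```

```bash
python3 -m creep '[{"slide":[3,0,0],"roll":0,"grip":1},{"slide":[6,0,0],"roll":0,"grip":1},{"slide":[9,0,0],"roll":0,"grip":1},{"slide":[12,0,0],"roll":0,"grip":1},{"slide":[15,0,0],"roll":0,"grip":1},{"slide":[18,0,0],"roll":0,"grip":1},{"slide":[21,0,0],"roll":0,"grip":1},{"slide":[24,0,0],"roll":0,"grip":1},{"slide":[27,0,0],"roll":0,"grip":1},{"slide":[30,0,0],"roll":0,"grip":1},{"slide":[33,0,0],"roll":0,"grip":1},{"slide":[36,0,0],"roll":0,"grip":1},{"slide":[39,0,0],"roll":0,"grip":1},{"slide":[42,0,0],"roll":0,"grip":1},{"slide":[45,0,0],"roll":0,"grip":1}]'
python3 - <<'E'
from h import *
from bench import snapshot,robot
import cv2
o=robot.get_obs();f=np.load("f.npy");print(inf(f,o["tool_pos"]),inf(f,[.5013,-.077]),o["tool_pos"])
a=snapshot("side")[205:305,265:395,::-1]
cv2.imwrite("pics/z5.png",cv2.resize(a,None,fx=6,fy=6,interpolation=cv2.INTER_CUBIC))
a=snapshot("top")[130:300,230:425,::-1]
cv2.imwrite("pics/t5.png",cv2.resize(a,None,fx=3.5,fy=3.5,interpolation=cv2.INTER_CUBIC))
E
```

```text
time: 7.23
tool_pos: [0.5357, -0.0087, 0.0636]
ee_rot: [-1.575, -0.001, 1.105]
wrist_force: [-4.4, -0.1, 12.4]
width: 0.0007
[ 0.00127121 -0.00970464] [ 0.00082126 -0.08622577] [ 0.53572912 -0.00866024  0.06355234]
```

View pics/z5.png

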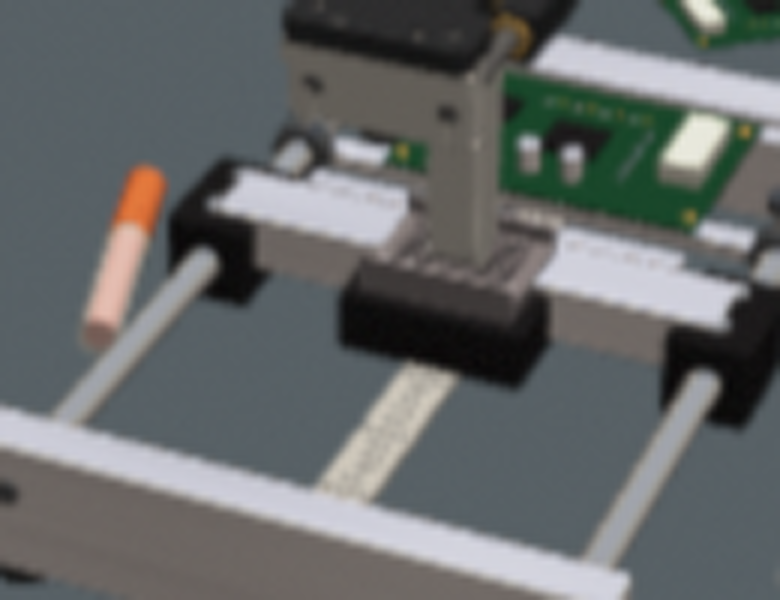

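View pics/t5.png

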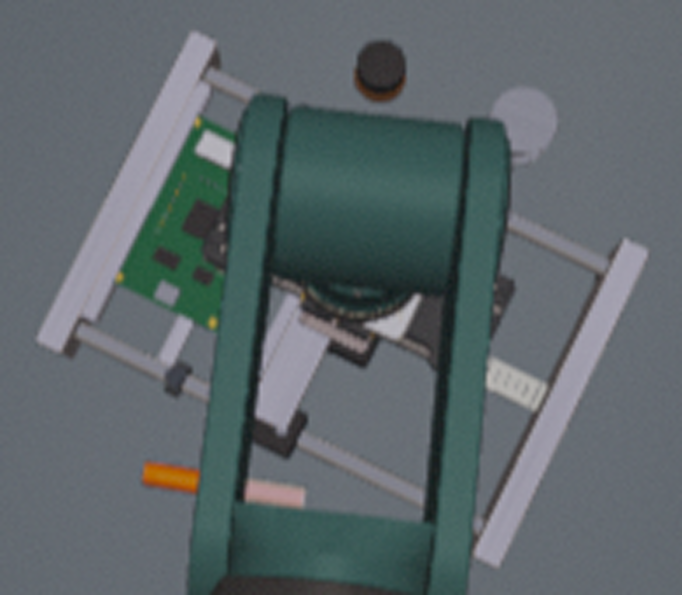

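The crossbar is most of the way along: its left block is at crop (215,235) and the left collar at (300,150). The board is unmoved and the pen is clear. About 40 mm remains, so I'll slow down.

```bash
python3 -m creep '[{"slide":[2,0.3,0],"roll":0,"grip":1},{"slide":[5,0.3,0],"roll":0,"grip":1},{"slide":[8,0.3,0],"roll":0,"grip":1},{"slide":[11,0.3,0],"roll":0,"grip":1},{"slide":[14,0.3,0],"roll":0,"grip":1},{"slide":[17,0.3,0],"roll":0,"grip":1},{"slide":[20,0.3,0],"roll":0,"grip":1},{"slide":[22,0.3,0],"roll":0,"grip":1},{"slide":[24,0.3,0],"roll":0,"grip":1},{"slide":[26,0.3,0],"roll":0,"grip":1},{"slide":[28,0.3,0],"roll":0,"grip":1},{"slide":[29,0.3,0],"roll":0,"grip":1},{"slide":[30,0.3,0],"roll":0,"grip":1}]'; python3 - <<'E'
from h import *
from bench import snapshot,robot
import cv2
o=robot.get_obs();f=np.load("f.npy");print(inf(f,o["tool_pos"]))
a=snapshot("side")[205:285,275:395,::-1]
cv2.imwrite("pics/z6.png",cv2.resize(a,None,fx=6.5,fy=6.5,interpolation=cv2.INTER_CUBIC))
E
```

```text
time: 8.42
tool_pos: [0.5493, 0.0183, 0.0634]
ee_rot: [-1.575, -0.002, 1.105]
wrist_force: [-3.6, -0.1, 12.5]
width: 0.0002
[0.0014577  0.02049052]
```

View pics/z6.png

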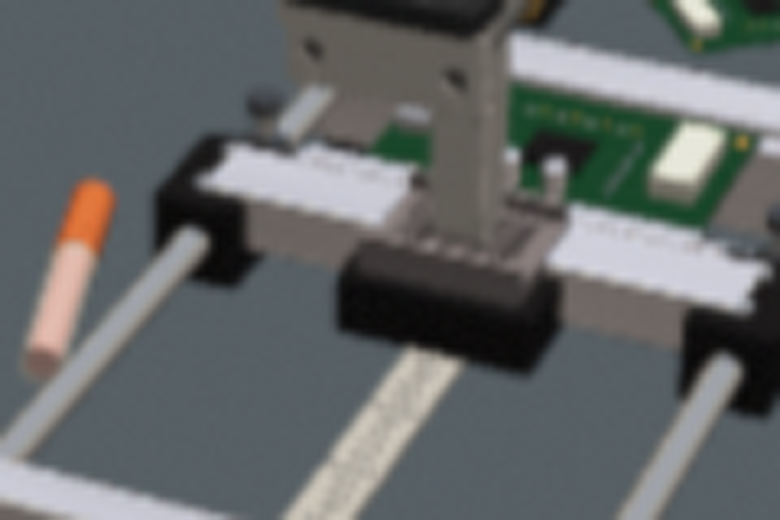

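The crossbar is near the collars and the board edge is at the groove. I'll go in 1 mm steps, watching the force.

```bash
python3 -m creep '[{"slide":[1,0,0],"roll":0,"grip":1},{"slide":[2,0,0],"roll":0,"grip":1},{"slide":[3,0,0],"roll":0,"grip":1},{"slide":[4,0,0],"roll":0,"grip":1},{"slide":[5,0,0],"roll":0,"grip":1},{"slide":[6,0,0],"roll":0,"grip":1}]'; python3 -m creep '[{"slide":[1,0,0],"roll":0,"grip":1},{"slide":[2,0,0],"roll":0,"grip":1},{"slide":[2,0,0],"roll":0,"grip":1}]'
```

```text
time: 8.97
tool_pos: [0.552, 0.0236, 0.0634]
ee_rot: [-1.575, -0.002, 1.105]
wrist_force: [-3.3, 1.3, 12.8]
width: 0.0004
time: 9.22
tool_pos: [0.5529, 0.0252, 0.0634]
ee_rot: [-1.575, -0.001, 1.105]
wrist_force: [-3.8, -0.2, 13.2]
width: 0.0003
```

```bash
for i in 1 ; do python3 -m creep '[{"slide":[1,0,0],"roll":0,"grip":1},{"slide":[2,0,0],"roll":0,"grip":1},{"slide":[2,0,0],"roll":0,"grip":1}]'; done;  python3 -m creep '[{"slide":[1,0,0],"roll":0,"grip":1},{"slide":[1,0,0],"roll":0,"grip":1}]'
```

```text
time: 9.47
tool_pos: [0.5529, 0.0254, 0.0631]
ee_rot: [-1.574, 0.002, 1.104]
wrist_force: [-5.4, -3.7, 13.4]
width: 0.0005
time: 9.63
tool_pos: [0.5529, 0.0255, 0.0629]
ee_rot: [-1.574, 0.004, 1.104]
wrist_force: [-6.4, -5.1, 12.9]
width: 0.0003
```

The motion has stopped with about 7 N along the travel, and TCP frame-y is about 28.5, consistent with home. I'll check by picture while still pressing.

```bash
python3 - <<'E'
from h import *
from bench import snapshot,robot
import cv2
o=robot.get_obs();f=np.load("f.npy");print(inf(f,o["tool_pos"]))
a=snapshot("side")[205:280,280:395,::-1]
cv2.imwrite("pics/z7.png",cv2.resize(a,None,fx=6.9,fy=6.9,interpolation=cv2.INTER_CUBIC))
a=snapshot("top")[130:280,230:425,::-1]
cv2.imwrite("pics/t7.png",cv2.resize(a,None,fx=4,fy=4,interpolation=cv2.INTER_CUBIC))
E
```

```text
[0.00149616 0.0285422 ]
```

View pics/z7.png

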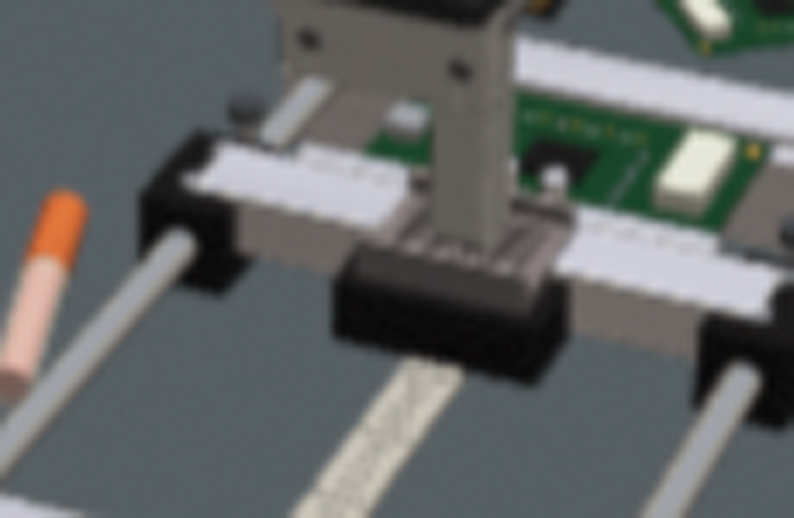

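View pics/t7.png

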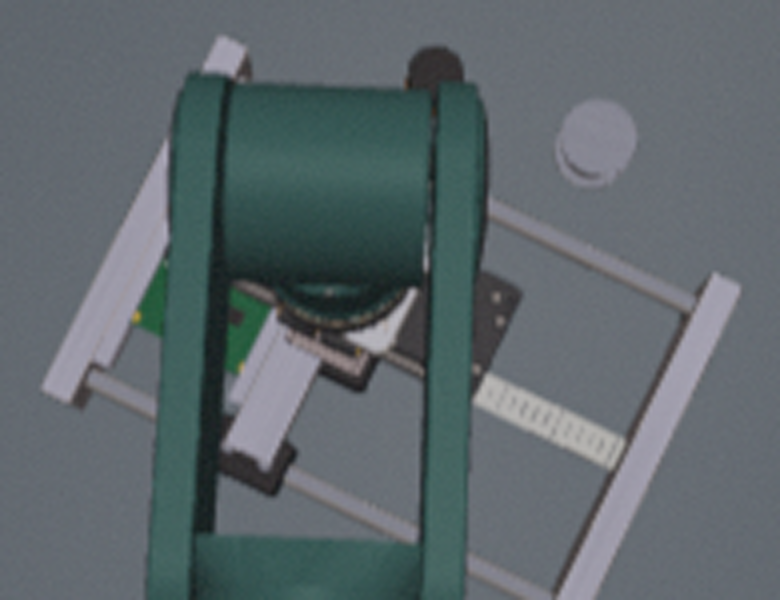

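The left bearing block sits against the collar (thumbscrew at crop (248,110)), and the board edge is behind the crossbar's groove side. I'll ease the push slightly while keeping it forward, then lift straight up.

```bash
python3 -m creep '[{"slide":[-1,0,0],"roll":0,"grip":1},{"slide":[-1,-1,0],"roll":0,"grip":1},{"slide":[-1,-2,0],"roll":0,"grip":1},{"slide":[-1,-3,0],"roll":0,"grip":1},{"slide":[-1,-4,0],"roll":0,"grip":1},{"slide":[-1,-5,0],"roll":0,"grip":1},{"slide":[-1,-6,0],"roll":0,"grip":1},{"slide":[-1,-7,0],"roll":0,"grip":1},{"slide":[-1,-8,0],"roll":0,"grip":1},{"slide":[-2,-10,0],"roll":0,"grip":1}]'
```

```text
time: 10.57
tool_pos: [0.5513, 0.0267, 0.0688]
ee_rot: [-1.569, 0.0, 1.105]
wrist_force: [0.2, -0.6, -0.7]
width: 0.0002
```

```bash
python3 -m creep '[{"slide":[0,-20,0],"roll":0,"grip":1},{"slide":[0,-55,0],"roll":0,"grip":1},{"slide":[0,-90,0],"roll":0,"grip":1},{"slide":[0,-110,0],"roll":0,"grip":1},{"slide":[220,-120,390],"roll":0,"grip":1},{"slide":[220,-120,390],"roll":0,"grip":1},{"slide":[220,-120,390],"roll":0,"grip":1},{"slide":[220,-120,390],"roll":0,"grip":1},{"slide":[220,-120,390],"roll":0,"grip":1},{"slide":[220,-120,390],"roll":0,"grip":1},{"slide":[220,-120,390],"roll":0,"grip":1},{"slide":[220,-120,390],"roll":0,"grip":1},{"slide":[220,-120,390],"roll":0,"grip":1},{"slide":[220,-120,390],"roll":0,"grip":1},{"slide":[220,-120,390],"roll":0,"grip":1},{"slide":[220,-120,390],"roll":0,"grip":1},{"slide":[220,-120,390],"roll":0,"grip":1},{"slide":[220,-120,390],"roll":0,"grip":1}]'
python3 - <<'E'
from bench import snapshot
import cv2
a=snapshot("side")[:,:,::-1];cv2.imwrite("pics/side9.png",a)
cv2.imwrite("pics/s9.png",cv2.resize(a[200:280,280:400],None,fx=6.5,fy=6.5,interpolation=cv2.INTER_CUBIC))
a=snapshot("top")[:,:,::-1];cv2.imwrite("pics/top9.png",a)
cv2.imwrite("pics/t9.png",cv2.resize(a[130:280,230:425],None,fx=4,fy=4,interpolation=cv2.INTER_CUBIC))
E
```

```text
time: 12.07
tool_pos: [0.3025, 0.3976, 0.1893]
ee_rot: [-1.571, 0.001, 1.105]
wrist_force: [-0.6, -0.8, 0.7]
width: 0.001
```

View pics/s9.png

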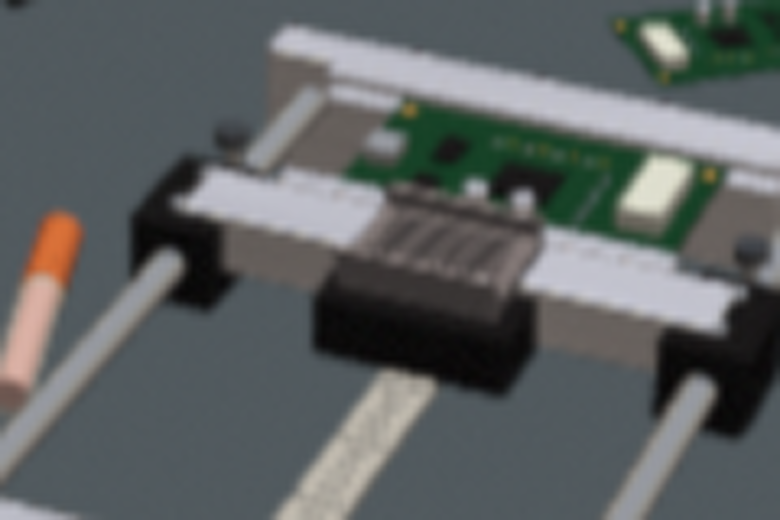

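View pics/t9.png

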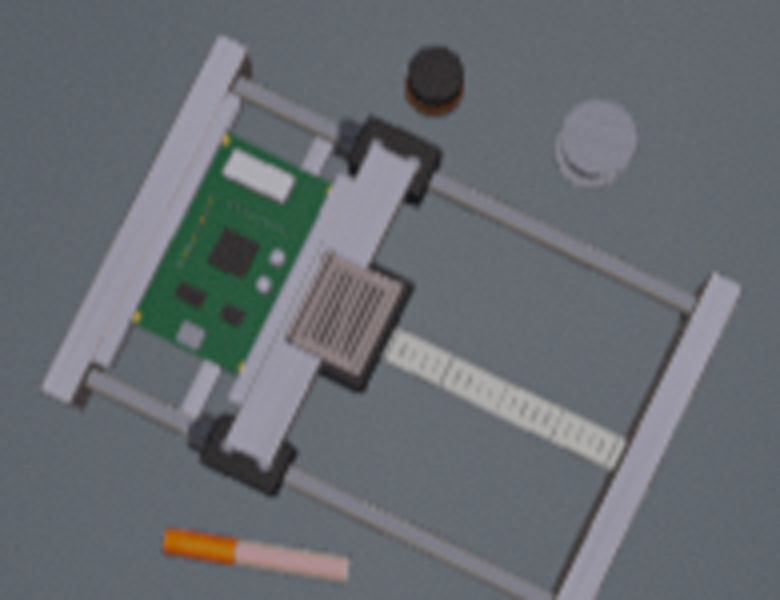

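View pics/top9.png

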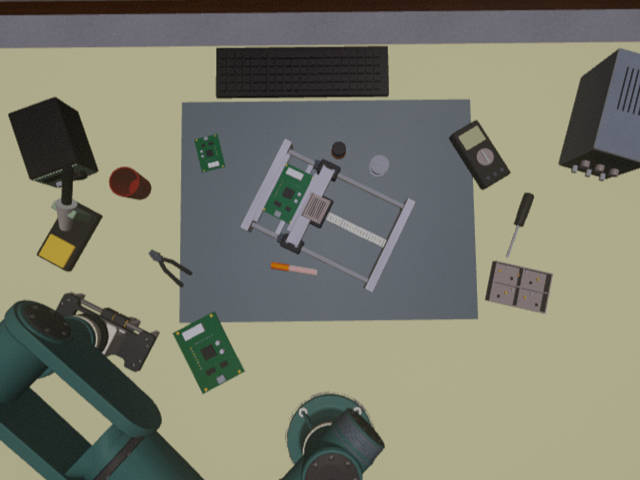

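Both blocks meet their collars (crop (352,138) and (200,432)), the board edge is under the crossbar lip, and nothing else has moved. I'll do a numeric check of the pad's position and height.

```bash
python3 - <<'E'
from h import *
f=np.load("f.npy")
# pad +y corners & -y corners, before/after in the 4x top crop
b=[(505,335),(458,425),(577,360),(533,460)]; a=[(328,252),(288,342),(402,280),(356,376)]
for L in(b,a):
    print(np.mean([inf(f,ray("top",np.array(u)/4+[229.625,129.625],.07)) for u in L],0))
import cv2
A=cv2.imread("pics/top0.png");B=cv2.imread("pics/top9.png")
for n,(x,y,w_,h) in {"board":(270,165,35,50),"pen":(268,258,52,20),"jar":(328,138,22,24),"spool":(366,150,26,30)}.items():
    t=A[y:y+h,x:x+w_]; m=cv2.matchTemplate(B[y-5:y+h+5,x-5:x+w_+5],t,cv2.TM_CCOEFF_NORMED); print(n,cv2.minMaxLoc(m)[1],np.array(cv2.minMaxLoc(m)[3])-5)
E
```

```text
[ 6.89156126e-05 -8.19348607e-02]
[-0.00054214  0.0319468 ]
board 0.8990806937217712 [0 0]
pen 0.9969338774681091 [0 0]
jar 0.9951177835464478 [0 0]
spool 0.9881885051727295 [0 0]
```

```bash
python3 -c "
from bench import ticket
print(ticket.close_job())"
```

```text
the job is handed in; nothing more can be done
None
```

The crossbar is home against both stop collars and the job is handed in. I pressed the pad down about 2.5 to 3 mm with roughly 13 N through closed fingertips. I pushed the crossbar about 115 mm with the pad held down. It stopped against about 7 N, and I then lifted straight off and moved clear. The arm was finished at about 12.2 s, well inside the 38 s.

**Last checks:**
- **Crossbar:** the pad is at frame y = +31.9 mm against +32 expected, and the top view shows both bearing blocks touching their collars.
- **Board:** its free edge sits under the crossbar's groove side and it has not moved in the image. Its image match was only 0.90, because the crossbar now covers its edge.
- **Other things:** the pen, jar and spool have not shifted. The cup, cutters, driver, tray and meter look unchanged by eye in the top view.
- **Pad:** I lifted well clear and the wrist force dropped to about zero. I did not measure the pad's height afterwards, so that it sprang back up rests on this and on how it looks in the last pictures.

**One disagreement:** before contact, the side view put the fingertips about 3 px (6 to 7 mm) higher than predicted. Contact came at 66.3 mm, matching the stated 66 mm pad height, so I went by the contact.

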